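# Show a door latch to the inspection camera

## Task

Draw the orange-handled latch up out of its cutout in the dark door panel and hold it up to the inspection camera by its handle: the tip of its brass tongue 120 mm straight in front of the lens, the tongue pointing squarely into the lens, and the latch the same way up as the camera, leaning with the camera's downward tilt. Leave the other latches seated, do not bump the camera stand or disturb the things on the bench, and finish holding the latch still there; do not put it down or let go.

Things in the scene. Friction and masses are not known exactly. Their poses are not given: they have to be found in the camera images.
- latch_orange: The latch to show: aluminium flange 64 (x) x 42 (y) x 3 mm, steel body 34 x 24 mm reaching 26 mm below it, brass tongue at the +x end (a thin brass stripe along the flange's edge marks that end), orange bow handle on top. Origin: centre of the flange's underside, level with the panel's top while seated. x: the way the tongue points; z: up through the handle. About 150 g, loose in any of the cutouts (2 mm play).
- handle (a point): Centre of the orange bow handle's bar, 32 mm above the latch's origin, same axes. The bar is 52 mm long (x), 12 mm wide (y), 12 mm high, on two legs (8 mm thick in x, 12 mm wide, centred 21 mm either side of the middle).
- tongue_tip (a point): Centre of the end face of the orange latch's brass tongue, at x = 22, y = 0, z = -22 mm in the latch's axes; same axes. The tongue is 14 mm wide (y), 6 mm thick and sticks 10 mm out of the body.
- focus (a point): Point in the air 120 mm straight in front of the camera's lens, on its axis: the place for the tongue tip. Axes turn with the camera: x points from here to the lens, z is the camera's own (tilted) up. The latch is to be held with its axes parallel to these, x to x and z to z. The camera looks roughly towards the robot and 10 to 30 degrees downwards.
- lens (a point): Centre of the front of the camera's lens, in the middle of a white ring light 66 mm across; same axes as the focus point. The blue camera body extends 80 mm behind it.
- stand: Inspection camera stand, fixed: grey base plate 120 x 120 x 14 mm with an aluminium column 26 mm across and 414 mm high, origin under the base's centre. The camera is carried on its -x side, the lens about 110 mm out from the column, 0.22 to 0.33 m above the bench; height and tilt are clamped and stay put.
- panel: Dark steel door panel, fixed: 180 (x) x 280 (y) x 6 mm, lying level on two wooden bearers, top face 60 mm above the bench. Origin on the bench under its centre. Three cutouts 48 (x) x 28 mm (y) on its y axis at y = -90, 0 and +90 mm; each holds a latch, tongue along the panel's +x, roughly away from the robot.
- latch_black_a: Bystander: latch like the orange one but with a black handle, seated in another cutout; to stay seated.
- latch_black_b: Bystander: second black-handled latch, seated in the remaining cutout; to stay seated.
- drill: Bystander: orange and black cordless drill lying on its side, about 75 mm high and 200 mm long. Origin under its middle.
- screw_box: Bystander: closed cardboard box 110 x 70 x 50 mm, origin under its centre.
- knife: Bystander: yellow utility knife 130 x 30 x 18 mm lying flat, origin under its centre.
- screwdriver: Bystander: screwdriver lying on the bench, about 200 mm long along its x, origin under it.
- bracket_a: Bystander: grey angle bracket, foot 50 x 40 mm, 45 mm high, origin under its foot.
- bracket_b: Bystander: second grey angle bracket, same size.
Things that resemble listed ones, but are neither listed nor needed, are in the scene too. What is shaped like the latch_orange but red or turquoise is not meant.

How it is judged:
By the outcome, as a careful person would: the job done as asked, in the order asked, and still so for the second after the job is handed in, while the arm keeps its last pose, push and grip.
It also fails if it takes over 43 s, if anything falls off the work surface, if the arm or the gripper's body presses on something with over 40 N, if the wrist force passes 120 N, or if a joint passes its speed limit or range.

## Robot

A 7-joint arm with a two-finger parallel gripper is mounted at the origin on the work surface. World frame = base frame: x ahead of the robot, y to its left, z up, the work surface at z = 0. Lengths are in m, angles in rad, forces in N, time in s.
With the tool pointing down it reaches from about 0.35 to 0.9 m from the base axis. Payload 8.1 kg.
Tool frame: the origin (TCP) lies midway between the tips of the shut fingers; the grasp point (between the pads) lies behind it (arm.tcp_to_grasp is the z of the grasp point in the tool frame, in m); z points along the fingers, y is the line along which they close (so a half turn about z gives the same grasp; the last joint's range is limited). The gripper opens to 92 mm and grips with 3 to 60 N. Pads are 19 mm wide; open, the fingers measure 130 mm over their backs; the gripper's body (75 mm by 190 mm) begins 47 mm behind the grasp point.
Start: joints at [1.148, 0.434, 0.025, 1.573, -0.012, 1.134, -0.075], TCP at [0.196, -0.593, 0.227] pointing down, gripper open.
Joint ranges: [-2.62, 2.62], [-0.44, 2.09], [-1.27, 1.32], [0.08, 2.57], [-1.32, 4.46], [0.12, 2], [-2.74, 2.74]. Speed limits (rad/s): [2.22, 2.22, 3.01, 3.01, 3.14, 3.14, 3.14].

## Interface

Orientations are given as a rotation vector (axis times angle).
In Python, from cell import readout, vision, arm gives the robot as it stands.
- The arm moves only by the tool carry_out, never from a script. Its argument "increments" is one flat list of numbers, 6 for each row, row after row: the shift along the world's x, y, z in mm, then the turn, a rotation vector about the world's x, y, z in rad. In form: [tx, ty, tz, wx, wy, wz, tx, ty, tz, wx, wy, wz, ...]. A call has 1 to 20 rows; each row shifts and turns the commanded pose from where the row before left it; what a row does not reach is not made up. A row lasts 1/8 s, in which the tool goes at most 62.5 mm and 10.7 degrees, less where a joint would pass 70% of its speed; a pose out of reach is approached as far as the arm can. A call with a gripper value outside its range is refused whole. "grip" is the closure, from 0 (fully open) to 1 (shut), set as the call begins (left out, the last holds). The fingers move at their own pace and stop on an object; "newtons" is the grip in N (left out, the last holds). Time passes only in rows, so rows that do not move let the fingers close. It gives the time, the measured TCP pose, the force, the opening and the grip force at its end, in the units of the state.
- readout.observe(): the state, without advancing time (a new reading comes with each control period).
- vision.get_image(name): name is "scene" or "side" or "wrist"; returns the picture (384x512x3 uint8, red, green, blue); there is no depth.
- vision.calibration(name): a dict with "fov_y" (degrees; the focal length in pixels is half the picture's height over the tangent of half this angle, whatever the lens; pixels are square), "cx", "cy" (the principal point, pixels), "pose" (4x4, takes a point from camera to world coordinates). Camera axes: x right, y up, looking along -z (the intrinsics and any distortion apply to the point x, -y, -z); pixel columns grow to the right and rows downward; lengths in m; the calibration is good to about 2 mm. The wrist camera is an equidistant fisheye: a pixel r from the principal point sees the ray r / f radians off the axis. A picture is of the moment at which its call begins: read the wrist's pose just before it. calibration takes no time and is no camera call; for the wrist camera it gives the pose at the moment of the call.
- arm.sign_off(): hands the job in; it is judged then, once.
The state is a dict: "clock": time; "joints": joint angles; "dq": joint speeds; "joint_efforts": joint torques, N m; "position": TCP position; "ee_rot": TCP orientation; "force": force on the tool from outside, world axes, zero at the start; "ft_torque": the same for the moment, N m; "width": opening from 0.0 (shut) to 1.0 (fully open); "gripper_force": force on a finger pad.
Only numpy, scipy, OpenCV 4.12 (cv2) and the standard library are available. Lean on these libraries where they do the work, as an engineer would, in place of code of your own. Each camera call takes 0.05 s, during which the arm holds its last target. There are 200 camera calls.

## Working session

There is one attempt and no reset: what is moved stays moved. The work goes in short steps, Python scripts to look and compute and a tool call to move; the robot and the scene stay as the last step left them, time stands still between calls to the robot, and variables do not carry over. Pictures are saved under pics/ and viewed, at most 10 in all, crops included, and the job is handed in when it is done.

Besides the shell and the picture viewer there is one more tool, called in YAML: its name, and indented under it one key for each argument. carry_out: Moves the arm, as the interface text tells. Its arguments: {"type":"object","properties":{"increments":{"type":"array","items":{"type":"number"}},"grip":{"type":"number"},"newtons":{"type":"number"}},"required":["increments"]}

```bash
mkdir -p pics
cat > h.py <<'E'
import numpy as np, cv2
from cell import readout, vision, arm
from scipy.spatial.transform import Rotation as R
def snap(n,f):
    c=vision.calibration(n); im=vision.get_image(n); cv2.imwrite('pics/'+f,im[:,:,::-1]); np.save('pics/'+f+'.npy',im); return im,c
def f(c): return 192/np.tan(np.radians(c['fov_y'])/2)
def ray(c,u,v,fish=False):
    x=(u-c['cx'])/f(c); y=(v-c['cy'])/f(c)
    if fish:
        r=np.hypot(x,y); s=np.sin(r)/r if r>1e-9 else 1; d=np.array([x*s,-y*s,-np.cos(r)])
    else: d=np.array([x,-y,-1.])
    P=np.array(c['pose']); d=P[:3,:3]@d; return P[:3,3],d/np.linalg.norm(d)
def plane(c,u,v,z,fish=False):
    o,d=ray(c,u,v,fish); return o+d*(z-o[2])/d[2]
def tri(*rs):
    A=0;b=0
    for o,d in rs:
        M=np.eye(3)-np.outer(d,d); A=A+M; b=b+M@o
    p=np.linalg.solve(A,b); return p,[np.linalg.norm((np.eye(3)-np.outer(d,d))@(p-o)) for o,d in rs]
def proj(c,p):
    P=np.array(c['pose']); q=P[:3,:3].T@(np.array(p)-P[:3,3]); return c['cx']+f(c)*q[0]/-q[2], c['cy']-f(c)*q[1]/-q[2]
E
python3 - <<'E'
from h import *
np.set_printoptions(precision=4,suppress=True)
for n in('scene','side','wrist'):
    im,c=snap(n,n+'0.png'); print(n,c)
a=cv2.imread('pics/scene0.png');b=cv2.imread('pics/side0.png')
print(readout.observe(),arm.tcp_to_grasp)
E
```

```text
scene {'fov_y': 44.697874765775, 'cx': 255.2055769934154, 'cy': 194.2586604175456, 'pose': array([[ 0.3709, -0.6852,  0.6268,  1.4534],
       [ 0.9285,  0.2847, -0.2382, -0.3987],
       [-0.0152,  0.6704,  0.7419,  1.2861],
       [ 0.    ,  0.    ,  0.    ,  1.    ]])}
side {'fov_y': 51.495779790236554, 'cx': 255.24380554821917, 'cy': 191.98299648226666, 'pose': array([[-0.944 ,  0.2395, -0.2269,  0.1897],
       [-0.3296, -0.6542,  0.6808,  1.014 ],
       [ 0.0146,  0.7174,  0.6965,  1.212 ],
       [ 0.    ,  0.    ,  0.    ,  1.    ]])}
wrist {'fov_y': 65.70646984690485, 'cx': 254.83615985047524, 'cy': 191.483205505338, 'pose': array([[ 0.3133,  0.9071,  0.2812,  0.2716],
       [-0.9497,  0.2995,  0.092 , -0.5668],
       [-0.0007, -0.2959,  0.9552,  0.383 ],
       [ 0.    ,  0.    ,  0.    ,  1.    ]])}
{'clock': 0.15, 'joints': array([ 1.1484,  0.435 ,  0.025 ,  1.5739, -0.0116,  1.134 , -0.0751]), 'dq': array([-0.0024, -0.0013,  0.0011, -0.0039,  0.    ,  0.0009, -0.0012]), 'joint_efforts': array([  0.002 , -66.8265,   0.9862, -31.4691,  -0.0604,   0.0394,
         0.0001]), 'position': array([ 0.1963, -0.593 ,  0.2261]), 'ee_rot': array([-3.1004, -0.4998,  0.0005]), 'force': array([-0.2855, -0.5344, -0.9578]), 'ft_torque': array([0.041 , 0.0363, 0.0114]), 'gripper_force': 0.0, 'width': 1.0007153534927673} -0.0188
```

View pics/scene0.png

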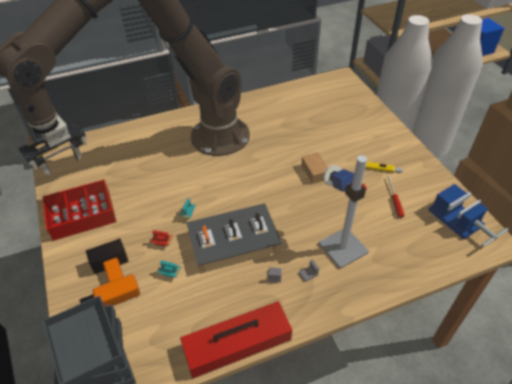

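View pics/side0.png

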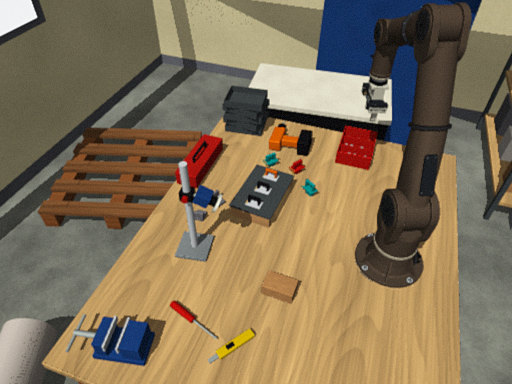

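The scene view shows the panel at about (234,233), the orange latch in the end cutout nearest the red and turquoise lookalikes at about (206,235), and the camera at about (340,178) on its column (352,200). In the side view the orange latch is at about (271,172), with the camera at (208,197) and the ring at (219,203). Next I'll enlarge both views.

Run:
```python
from h import *
a=cv2.imread('pics/scene0.png');b=cv2.imread('pics/side0.png')
z=lambda i,x,y,w,h,W,H: cv2.resize(i[y:y+h,x:x+w],(W,H),interpolation=cv2.INTER_CUBIC)
m=np.vstack([np.hstack([z(a,180,195,110,82,400,298),z(a,310,150,80,60,400,298)]),np.hstack([z(b,225,160,80,60,400,298),z(b,170,155,80,60,400,298)])])
cv2.imwrite('pics/m1.png',m)
np.set_printoptions(precision=4,suppress=True)
from cell import vision
cs=vision.calibration('scene');cd=vision.calibration('side')
print(plane(cs,206,228,.098),plane(cd,271,171,.098))
print(plane(cs,344,250,.014),plane(cd,194,247,.014))
```

```text
[ 0.5249 -0.2182  0.098 ] [ 0.5319 -0.2188  0.098 ]
[0.7216 0.1886 0.014 ] [0.6988 0.2038 0.014 ]
```

View pics/m1.png

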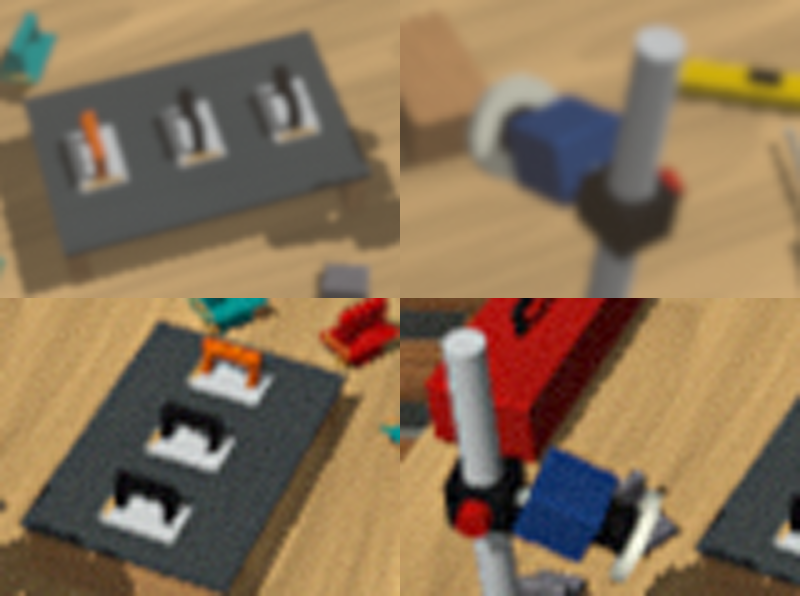

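The crops show the orange latch in the panel's −y cutout with its brass stripe facing the stand, as expected. The panel corners are clear in both views. The ring is open to the scene view and nearly edge-on in the side view, at about side (217.6,202.7).

Run:
```python
from h import *
np.set_printoptions(precision=4,suppress=True)
cs=vision.calibration('scene');cd=vision.calibration('side')
S=lambda x,y:(180+x/3.636,195+y/3.634)
S2=lambda x,y:(310+(x-400)/5,150+y/4.967)
D=lambda x,y:(225+x/5,160+(y-298)/4.967)
D2=lambda x,y:(170+(x-400)/5,155+(y-298)/4.967)
A=[plane(cs,*S(*p),.06) for p in[(25,100),(308,30),(370,178),(68,252)]]
B=[plane(cd,*D(*p),.06) for p in[(160,322),(22,525),(228,592),(345,376)]]
for n,q in(('scene',A),('side',B)): print(n,np.array(q),'c',np.mean(q,0))
# each corner: scene: (-x,-y),(-x,+y),(+x,+y),(+x,-y)
yaw=lambda p,q:np.degrees(np.arctan2(-(q-p)[0],(q-p)[1]))
print(yaw(A[0],A[1]),yaw(A[3],A[2]),yaw(B[0],B[1]),yaw(B[3],B[2]))
print('ring',tri(ray(cs,*S2(516,122)),ray(cd,*D2(637,536))))
print('coltop',tri(ray(cs,*S2(660,44)),ray(cd,*D2(465,343))))
print('handle',tri(ray(cs,*S(92,125)),ray(cd,*D(232,352))))
print('base',tri(ray(cs,344,250),ray(cd,194,247)))
```

```text
scene [[ 0.4482 -0.2649  0.06  ]
 [ 0.4693  0.0099  0.06  ]
 [ 0.651  -0.006   0.06  ]
 [ 0.6237 -0.2774  0.06  ]] c [ 0.5481 -0.1346  0.06  ]
side [[ 0.6151 -0.2791  0.06  ]
 [ 0.6363 -0.0018  0.06  ]
 [ 0.459   0.0108  0.06  ]
 [ 0.4403 -0.2658  0.06  ]] c [ 0.5376 -0.134   0.06  ]
-4.381772016882522 -5.750051176622687 -4.373343218969833 -3.869242865863703
ring (array([0.6018, 0.1799, 0.2617]), [np.float64(0.002412452356720179), np.float64(0.0024124523567201676)])
coltop (array([0.7033, 0.1941, 0.4119]), [np.float64(0.002856170186673508), np.float64(0.0028561701866734535)])
handle (array([ 0.5302, -0.2215,  0.0977]), [np.float64(0.0009243721670535446), np.float64(0.0009243721670535279)])
base (array([ 0.7086,  0.1946, -0.0034]), [np.float64(0.003537346533164307), np.float64(0.003537346533164584)])
```

```bash
cat >> h.py <<'E'
def delta(p,Rt):
    s=readout.observe(); Rc=R.from_rotvec(s['ee_rot']); 
    return (np.array(p)-s['position'])*1000,(R.from_matrix(Rt)*Rc.inv()).as_rotvec()
def down(yaw): # tool x along world yaw, z down
    c,s_=np.cos(yaw),np.sin(yaw); x=np.array([c,s_,0]); z=np.array([0,0,-1.]); return np.column_stack([x,np.cross(z,x),z])
E
python3 - <<'E'
from h import *
np.set_printoptions(precision=4,suppress=True)
print(R.from_rotvec(readout.observe()['ee_rot']).as_matrix())
print(delta([.531,-.222,.22],down(np.radians(-4.6))))
E
```

```text
[[ 0.9493  0.3143 -0.0005]
 [ 0.3143 -0.9493  0.0011]
 [-0.0001 -0.0012 -1.    ]]
(array([334.6964, 370.9648,  -6.1406]), array([-0.0012, -0.0003, -0.4   ]))
```

carry_out:
  increments: [10, 11, 0, 0, 0, -0.01, 22, 24, 0, 0, 0, -0.03, 31, 34, 0, 0, 0, -0.04, 34, 38, 0, 0, 0, -0.04, 34, 38, 0, 0, 0, -0.04, 34, 38, 0, 0, 0, -0.04, 34, 38, 0, 0, 0, -0.04, 34, 38, 0, 0, 0, -0.04, 34, 38, 0, 0, 0, -0.04, 31, 34, 0, 0, 0, -0.04, 22, 24, -3, 0, 0, -0.03, 14, 16, -3, 0, 0, -0.01, 0, 0, 0, 0, 0, 0, 0, 0, 0, 0, 0, 0, 0, 0, 0, 0, 0, 0]
  grip: 0.4

```text
clock: 2.02
position: [0.5297, -0.2234, 0.2209]
ee_rot: [3.138, -0.129, -0.0]
force: [-0.3, -0.1, -0.5]
width: 0.599
gripper_force: 0.0
```

Run:
```python
from h import *
np.set_printoptions(precision=4,suppress=True)
im,c=snap('wrist','w1.png'); s=readout.observe(); print(s['position'],s['ee_rot'],s['clock'],s['width'],s['dq']); print(c['pose'])
cv2.imwrite('pics/w1b.png',cv2.resize(im[:,:,::-1],(796,597),interpolation=cv2.INTER_CUBIC))
```

```text
[ 0.5298 -0.2234  0.2209] [ 3.1385 -0.1287 -0.    ] 2.075 0.5983617558884233 [-0.0022  0.0021 -0.0051 -0.0017 -0.0005 -0.0008 -0.001 ]
[[-0.083   0.952   0.2947  0.6087]
 [-0.9966 -0.0795 -0.0236 -0.2289]
 [ 0.001  -0.2956  0.9553  0.378 ]
 [ 0.      0.      0.      1.    ]]
```

View pics/w1b.png

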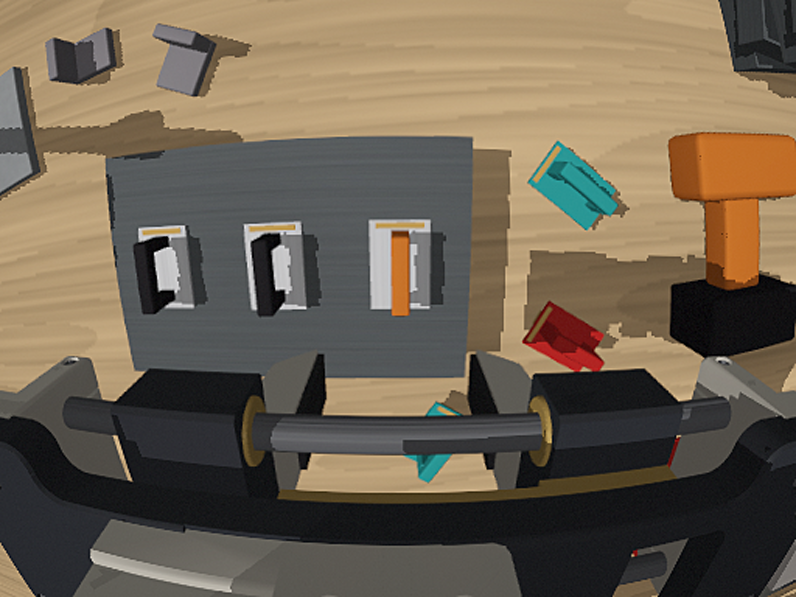

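The wrist view shows the orange bar from about (391,231) to (410,316) in the enlarged picture, with the brass stripe at the +x (top) end and the two black latches to its left.

```bash
cat > bar.py <<'E'
from h import *
np.set_printoptions(precision=4,suppress=True)
def bar(im,c,z,box):
    h=cv2.cvtColor(im,cv2.COLOR_RGB2HSV); m=cv2.inRange(h,(8,140,90),(20,255,255))
    mm=np.zeros_like(m); x0,y0,x1,y1=box; mm[y0:y1,x0:x1]=m[y0:y1,x0:x1]
    n,l,st,_=cv2.connectedComponentsWithStats(mm); k=1+np.argmax(st[1:,4]); print(st[k])
    v,u=np.where(l==k); P=np.array([plane(c,a,b,z,True)[:2] for a,b in zip(u,v)],np.float32)
    r=cv2.minAreaRect(P*1000); print(r); return r
E
python3 - <<'E'
from bar import *
im=np.load('pics/w1.png.npy');c=vision.calibration('wrist')
bar(im,c,.098,(235,140,285,215))
# flange corners on z=.063, brass stripe
k=512/796
for p in [(369,220),(431,221),(369,310)]: print(plane(c,p[0]*k,p[1]*k,.063,True))
for p in [(474,137),(465,377),(106,157),(133,369)]: print(plane(c,p[0]*k,p[1]*k,.06,True))
E
```

```text
[252 149  12  54 598]
((537.8436279296875, -225.902587890625), (10.945703506469727, 53.25773239135742), 85.09983825683594)
[ 0.5687 -0.2071  0.063 ]
[ 0.5646 -0.2494  0.063 ]
[ 0.5041 -0.2008  0.063 ]
[ 0.6205 -0.2833  0.06  ]
[ 0.4422 -0.2687  0.06  ]
[ 0.6435 -0.0058  0.06  ]
[0.4655 0.0108 0.06  ]
```

carry_out:
  increments: [6, -3, -10, 0, 0, -0.003, 0, 0, -22, 0, 0, 0, 0, 0, -25, 0, 0, 0, 0, 0, -25, 0, 0, 0, 0, 0, -22, 0, 0, 0, 0, 0, -18, 0, 0, 0, 0, 0, -15, 0, 0, 0, 0, 0, -10, 0, 0, 0, 0, 0, -1, 0, 0, 0, 0, 0, 0, 0, 0, 0]

```text
clock: 3.32
position: [0.5368, -0.2255, 0.0732]
ee_rot: [3.139, -0.131, 0.001]
force: [0.5, -0.6, 0.7]
width: 0.602
gripper_force: 0.0
```

Run:
```python
from bar import *
im,c=snap('wrist','w2.png'); s=readout.observe(); print(s['position'],s['force'],s['width'])
cv2.imwrite('pics/w2b.png',cv2.resize(im[130:330,120:400,::-1],(784,560),interpolation=cv2.INTER_CUBIC))
```

```text
[ 0.5369 -0.2255  0.0733] [-0.8887  0.1887 -1.1334] 0.6004017221762254
```

View pics/w2b.png

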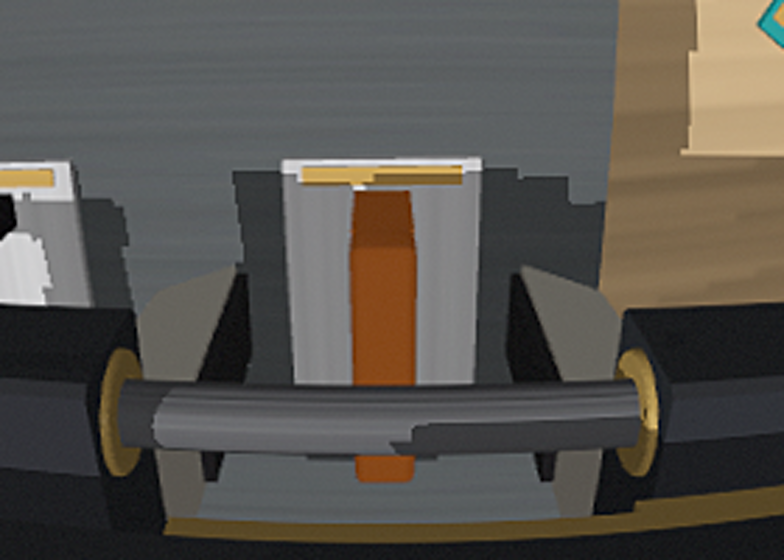

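The bar is centred between the fingers and aligned, with its top edge running from (383,247) to (385,482) in the crop. I'll close, then lift.

carry_out:
  increments: [0, 0, 0, 0, 0, 0, 0, 0, 0, 0, 0, 0, 0, 0, 0, 0, 0, 0, 0, 0, 0, 0, 0, 0, 0, 0, 0, 0, 0, 0, 0, 0, 0, 0, 0, 0]
  grip: 1
  newtons: 35

```text
clock: 4.12
position: [0.5365, -0.2255, 0.0727]
ee_rot: [3.139, -0.131, -0.0]
force: [-0.5, -1.0, -0.5]
width: 0.126
gripper_force: 35.0
```

Run:
```python
from bar import *
c=vision.calibration('wrist'); im=np.load('pics/w2.png.npy')
q=lambda x,y:(120+x/2.8,130+y/2.8)
print(plane(c,*q(383,247),.098,True),plane(c,*q(385,482),.098,True))
print(plane(c,*q(283,160),.063,True),plane(c,*q(481,160),.063,True))
s=readout.observe(); print(s['position'],s['ee_rot'],s['force'],s['width'],s['gripper_force'])
```

```text
[ 0.5614 -0.2276  0.098 ] [ 0.5108 -0.2238  0.098 ]
[ 0.5683 -0.2074  0.063 ] [ 0.5648 -0.2487  0.063 ]
[ 0.5365 -0.2255  0.0727] [ 3.1387 -0.1309 -0.    ] [-0.5147 -0.9756 -0.5154] 0.12589085827632132 34.9967497587204
```

carry_out:
  increments: [0, 0, 4, 0, 0, 0, 0, 0, 8, 0, 0, 0, 0, 0, 12, 0, 0, 0, 0, 0, 16, 0, 0, 0, 0, 0, 20, 0, 0, 0, 0, 0, 20, 0, 0, 0, -6, 15, 20, 0, 0, 0.01, -10, 25, 20, 0, 0, 0.02, -12, 35, 20, 0, 0, 0.02, -12, 40, 20, 0, 0, 0.02, -12, 42, 20, 0, 0, 0.03, -12, 42, 20, 0, 0, 0.03, -12, 42, 20, 0, 0, 0.03, -12, 42, 20, 0, 0, 0.03, -12, 40, 17, 0, 0, 0.02, -10, 35, 0, 0, 0, 0.01, -6, 25, 0, 0, 0, 0, 0, 7, 0, 0, 0, 0, 0, 0, 0, 0, 0, 0, 0, 0, 0, 0, 0, 0]

```text
clock: 6.62
position: [0.4208, 0.1634, 0.3298]
ee_rot: [3.134, 0.212, -0.0]
force: [-0.7, 0.2, -1.6]
width: 0.128
gripper_force: 35.0
```

carry_out:
  increments: [0, 0, 0, 0.004, -0.03, 0, 0, 0, 0, 0.007, -0.05, 0, 0, 0, 0, 0.01, -0.07, 0, 0, 0, 0, 0.01, -0.08, 0, 0, 0, 0, 0.011, -0.08, 0, 0, 0, 0, 0.011, -0.08, 0, 0, 0, 0, 0.011, -0.08, 0, 0, 0, 0, 0.011, -0.08, 0, 0, 0, 0, 0.01, -0.07, 0, 0, 0, 0, 0.007, -0.05, 0, 0, 0, 0, 0.003, -0.02, 0, 0, 0, 0, 0, 0, 0, 0, 0, 0, 0, 0, 0]

```text
clock: 8.25
position: [0.4208, 0.1646, 0.3301]
ee_rot: [-2.903, -0.197, -1.054]
force: [0.5, -0.1, -1.5]
width: 0.124
gripper_force: 35.0
```

Run:
```python
from bar import *
im,c=snap('wrist','w3.png'); s=readout.observe(); print(s['position'],s['force'],s['width'],s['clock']);print(s['joints']); print(R.from_rotvec(s['ee_rot']).as_matrix())
np.save('pics/w3c.npy',c['pose'])
cv2.imwrite('pics/w3b.png',cv2.resize(im[:,:,::-1],(796,597),interpolation=cv2.INTER_CUBIC))
```

```text
[0.4208 0.1648 0.33  ] [ 0.2951  0.0203 -1.539 ] 0.12769967701496665 8.3
[-0.0532 -0.2817 -0.5686  2.2923  0.3664  0.4964 -2.3572]
[[ 0.7601  0.1357  0.6354]
 [ 0.1037 -0.9907  0.0875]
 [ 0.6414 -0.0006 -0.7672]]
```

View pics/w3b.png

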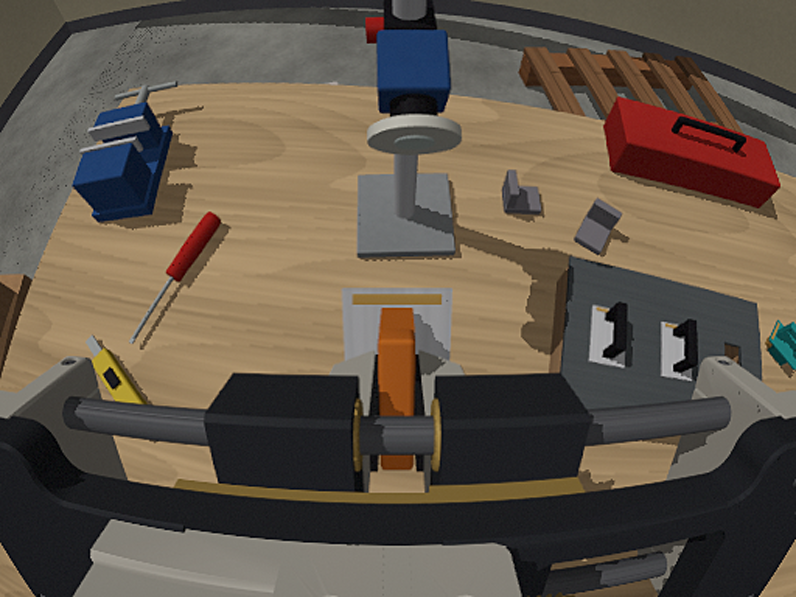

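The latch is held squarely. The ring ellipse is at about (415,135) in the enlarged view, with the blue body behind it and the base plate's corners at about (358,175), (452,175), (455,248) and (358,257). I'll take two more views from other sides.

carry_out:
  increments: [0, -10, -5, 0, 0, 0, 0, -25, -12, 0, 0, 0, 0, -30, -13, 0, 0, 0, 0, -30, -13, 0, 0, 0, 0, -25, -12, 0, 0, 0, 0, -10, -5, 0, 0, 0, 0, 0, 0, 0, 0, 0, 0, 0, 0, 0, 0, 0]

```text
clock: 9.3
position: [0.4206, 0.035, 0.2699]
ee_rot: [-2.903, -0.199, -1.054]
force: [0.4, 0.5, -1.7]
width: 0.128
gripper_force: 35.0
```

Run:
```python
from bar import *
im,c=snap('wrist','w4.png'); s=readout.observe(); print(s['position'],s['joints'],s['clock'])
np.save('pics/w4c.npy',c['pose'])
```

```text
[0.4207 0.0351 0.2701] [-0.207  -0.301  -0.0694  2.4983  0.2794  0.2619 -1.959 ] 9.35
```

carry_out:
  increments: [0, 12, 0, 0, 0, 0, 0, 30, 0, 0, 0, 0, 0, 40, 0, 0, 0, 0, 0, 40, 0, 0, 0, 0, 0, 40, 0, 0, 0, 0, 0, 40, 0, 0, 0, 0, 0, 30, 0, 0, 0, 0, 0, 12, 0, 0, 0, 0, 0, 0, 0, 0, 0, 0, 0, 0, 0, 0, 0, 0]

```text
clock: 10.6
position: [0.4085, 0.2597, 0.2901]
ee_rot: [-2.892, -0.215, -1.034]
force: [0.6, 0.4, -1.4]
width: 0.129
gripper_force: 35.0
```

Run:
```python
from bar import *
im,c=snap('wrist','w5.png'); s=readout.observe(); print(s['position'],s['joints'],s['clock'])
np.save('pics/w5c.npy',c['pose'])
ims=[np.load(f'pics/w{i}.png.npy') for i in(3,4,5)]
o=[]
for im in ims:
    m=im.astype(int); mk=((m.min(2)>135)&(m.max(2)-m.min(2)<40)).astype(np.uint8)
    n,l,st,ce=cv2.connectedComponentsWithStats(mk)
    for k in range(1,n):
        if st[k,4]>150 and st[k,1]<200: print(st[k],ce[k])
    print('-')
z=[cv2.resize(i[20:220,100:400,::-1],(396,264),interpolation=cv2.INTER_CUBIC) for i in ims[1:]]
cv2.imwrite('pics/m2.png',np.hstack(z))
```

```text
[0.4086 0.2596 0.2901] [ 0.4543 -0.1793 -1.2673  2.2525  0.5804  0.4581 -2.7415] 10.65
[236  74  46  16 317] [257.8139  78.653 ]
[ 220  185   71   47 1472] [251.0808 204.6406]
[379 197  23  39 413] [386.0242 217.1646]
-
[110  23  36  17 225] [127.0622  28.2222]
[308 170  29  47 519] [317.343  194.4432]
[369 183  27  46 546] [377.5495 206.7564]
[ 220  185   71   47 1535] [250.8951 204.4065]
-
[336  49  52  14 356] [361.4522  54.3876]
[ 221  187   69   44 1178] [247.9924 206.3022]
[443 188  20  40 394] [448.9746 208.9391]
-
```

View pics/m2.png

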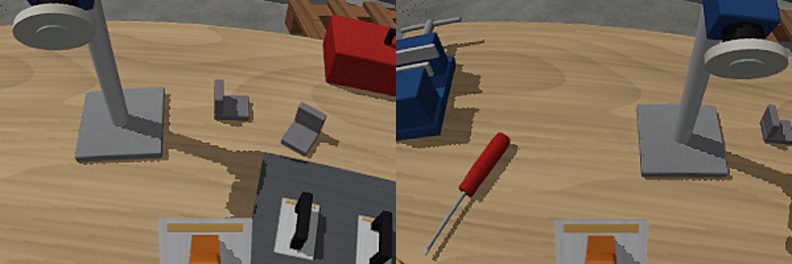

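carry_out:
  increments: [2, -12, 4, 0, 0, 0, 2, -25, 8, 0, 0, 0, 2, -30, 8, 0, 0, 0, 2, -25, 5, 0, 0, 0, 0, -8, 0, 0, 0, 0, 0, 0, 0, 0, 0, 0, 0, 0, 0, 0, 0, 0]

```text
clock: 11.52
position: [0.4172, 0.16, 0.3156]
ee_rot: [-2.891, -0.213, -1.035]
force: [0.4, 0.1, -1.7]
width: 0.127
gripper_force: 35.0
```

Run:
```python
from bar import *
s=readout.observe(); print(s['position'],s['joints'],s['clock'])
z=[]
for i,(x,y) in zip((3,4,5),((222,55),(95,5),(325,30))):
    im=np.load(f'pics/w{i}.png.npy')[y:y+60,x:x+75,::-1]; z.append(cv2.resize(im,(262,210),interpolation=cv2.INTER_NEAREST))
cv2.imwrite('pics/m3.png',np.vstack([np.hstack(z)]))
```

```text
[0.4172 0.16   0.3156] [ 0.0396 -0.2862 -0.6079  2.3235  0.2623  0.4332 -2.2293] 11.525
```

View pics/m3.png

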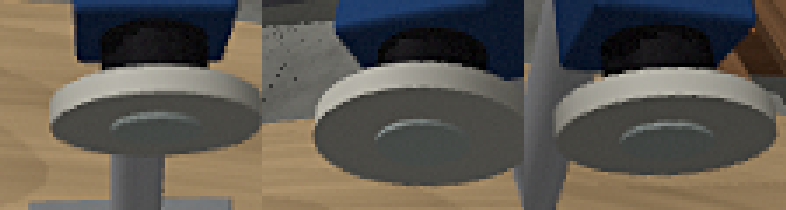

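The three crops show the ring's shaded grey face as a clean ellipse, for example crop 1 x 50–258, y 88–154. The bright rim is above it and the lens disc is in the middle. I'll fit a 66 mm circle to the face outline in all three views.

```bash
cat > ring.py <<'E'
from bar import *
from scipy.optimize import least_squares
obs=[]
c0=vision.calibration('wrist')
for i,(x,y),ex in zip((3,4,5),((222,55),(95,5),(325,30)),((29,48),(66,75),(-1,12))):
    im=np.load(f'pics/w{i}.png.npy')[y:y+60,x:x+75]; h=cv2.cvtColor(im,cv2.COLOR_RGB2HSV); g=im.min(2).astype(float)
    c=dict(c0); c['pose']=np.load(f'pics/w{i}c.npy'); n=0
    for u in range(75):
        col=g[:,u]; b=np.where((col>130)&(h[:,u,1]<60))[0]
        b=b[b<(35 if i!=4 else 42)]
        if len(b)==0: continue
        # rim bottom edge: strongest drop after rim
        t=b[np.r_[np.diff(b)>1,True]][0]
        obs.append((n,i,*ray(c,x+u,y+t+.5,True)))
        k=t+1
        while k<59 and h[k,u,1]<65 and k<t+40: k+=1
        if not ex[0]<=u<=ex[1] and k-t>3: obs.append((n,i,*ray(c,x+u,y+k-.5,True)))
O=np.array([o[2] for o in obs]);D=np.array([o[3] for o in obs]);I=np.array([o[1] for o in obs])
def nrm(a,t): return np.array([np.cos(t)*np.cos(a),np.cos(t)*np.sin(a),np.sin(t)])
def res(p,sel=slice(None)):
    n=nrm(p[3],p[4]); o,d=O[sel],D[sel]
    q=o+d*(((p[:3]-o)@n)/(d@n))[:,None]-p[:3]
    return (np.linalg.norm(q,axis=1)-.033)*1000
for sel in (slice(None),I!=3,I!=4,I!=5):
    s=least_squares(res,[.602,.18,.262,.136,.35],args=(sel,),loss='soft_l1',f_scale=.5,x_scale=[.01,.01,.01,.1,.1])
    print(s.x[:3],np.degrees(s.x[3:]),np.median(abs(s.fun)),len(s.fun))
E
python3 ring.py
python3 - <<'E'
from bar import *
c=vision.calibration('wrist'); 
c['pose']=np.load('pics/w3c.npy');k=512/796
P=[plane(c,a*k,b*k,.014,True) for a,b in((358,175),(452,175),(455,248),(358,255))]; print(np.array(P),np.mean(P,0))
c['pose']=np.load('pics/w4c.npy');k=300/396
P=[plane(c,100+a*k,20+b*k,.014,True) for a,b in((87,91),(164,87),(164,154),(77,158))]; print(np.array(P),np.mean(P,0))
E
```

```text
[0.6007 0.1773 0.2582] [ 9.5101 24.071 ] 0.49422230185045685 257
[0.6007 0.1773 0.2582] [ 9.5298 24.0387] 0.4794600443790952 184
[0.6011 0.1772 0.2578] [ 9.4257 24.0456] 0.5264479862573876 179
[0.6007 0.1773 0.2583] [ 9.6267 24.1333] 0.4846855030227887 151
[[0.7505 0.2614 0.014 ]
 [0.7679 0.1378 0.014 ]
 [0.6568 0.1258 0.014 ]
 [0.6314 0.2403 0.014 ]] [0.7016 0.1914 0.014 ]
[[0.7525 0.2595 0.014 ]
 [0.7693 0.1433 0.014 ]
 [0.6517 0.1205 0.014 ]
 [0.6329 0.2372 0.014 ]] [0.7016 0.1902 0.014 ]
```

```bash
cat > tgt.py <<'E'
from bar import *
a,t=np.radians(9.4),np.radians(24.1); L=np.array([.6008,.1773,.2582])
x=np.array([np.cos(t)*np.cos(a),np.cos(t)*np.sin(a),np.sin(t)]); y=np.array([-np.sin(a),np.cos(a),0]); z=np.cross(x,y)
F=L-.12*x; T=F-.021*x+.0347*z; Rt=np.column_stack([x,-y,-z])
d=delta(T,Rt); s=readout.observe()
print('F',F,'TCP',T,'d',d,'now',s['position'],s['joints'],s['gripper_force'],s['clock'])
E
python3 tgt.py
python3 - <<'E'
from bar import *
for i in(2,3,4,5):
    im=np.load(f'pics/w{i}.png.npy'); h=cv2.cvtColor(im,cv2.COLOR_RGB2HSV)
    m=cv2.inRange(h,(17,90,90),(28,255,255)); m2=np.zeros_like(m); m2[180:205,215:300]=m[180:205,215:300]
    n,l,st,ce=cv2.connectedComponentsWithStats(m2); k=1+np.argmax(st[1:,4]); print(i,st[k],ce[k])
E
```

```text
F [0.4927 0.1594 0.2092] TCP [0.4598 0.154  0.2323] d (array([ 42.6851,  -6.0483, -83.2807]), array([-0.0549,  0.2622,  0.014 ])) now [0.4172 0.16   0.3156] [ 0.0396 -0.2862 -0.6079  2.3235  0.2623  0.4332 -2.2293] 34.99994337558746 11.525
2 [228 189  57   7 371] [257.0943 192.2264]
3 [215 180  85  25 694] [261.487  186.9395]
4 [215 180  77  25 451] [244.2306 184.5942]
5 [215 180  85  25 774] [260.3863 186.7752]
```

carry_out:
  increments: [1.7, -0.6, -4, -0.0025, 0.012, 0.001, 3, -0.6, -7, -0.005, 0.022, 0.001, 4, -0.6, -8, -0.005, 0.025, 0.001, 4, -0.6, -8, -0.005, 0.025, 0.001, 5, -0.6, -9, -0.006, 0.03, 0.002, 5, -0.6, -9, -0.006, 0.03, 0.002, 5, -0.6, -9, -0.006, 0.03, 0.002, 5, -0.6, -9, -0.006, 0.028, 0.001, 4, -0.6, -8, -0.005, 0.025, 0.001, 3, -0.4, -7, -0.005, 0.022, 0.001, 3, -0.2, -5.3, -0.003, 0.013, 0.001, 0, 0, 0, 0, 0, 0, 0, 0, 0, 0, 0, 0, 0, 0, 0, 0, 0, 0]

```text
clock: 13.28
position: [0.46, 0.1535, 0.2328]
ee_rot: [-3.029, -0.247, -0.648]
force: [-0.3, 0.2, -1.7]
width: 0.128
gripper_force: 35.0
```

Run:
```python
from tgt import *
im,c=snap('wrist','w6.png'); a,ca=snap('side','s6.png'); b,cb=snap('scene','c6.png')
print(c['pose'])
ps=proj(ca,F);pc=proj(cb,F);print(ps,pc,proj(ca,L),proj(cb,L),proj(ca,T+.0193*-Rt[:,2]))
Z=lambda i,u,v:cv2.resize(i[int(v)-38:int(v)+37,int(u)-50:int(u)+50,::-1],(396,297),interpolation=cv2.INTER_CUBIC)
w=cv2.resize(im[:,:,::-1],(396,297))
cv2.imwrite('pics/m4.png',np.hstack([w,Z(a,*ps)])); cv2.imwrite('pics/m5.png',np.vstack([np.hstack([w,Z(a,*ps)]),np.hstack([Z(b,*pc),cv2.resize(im[170:290,180:340,::-1],(396,297))])]))
```

```text
F [0.4927 0.1594 0.2092] TCP [0.4598 0.154  0.2323] d (array([-0.1541,  0.4646, -0.4995]), array([-0.0004,  0.0012,  0.001 ])) now [0.46   0.1535 0.2328] [ 0.0524  0.0259 -0.5994  2.1988  0.3244  0.5496 -2.1975] 34.999680519104004 13.275
[[ 0.1613  0.9796 -0.1198  0.4674]
 [-0.9869  0.1601 -0.0192  0.1559]
 [ 0.0004  0.1214  0.9926  0.4089]
 [ 0.      0.      0.      1.    ]]
(np.float64(249.63179372609616), np.float64(217.89111419028754)) (np.float64(309.47573378815133), np.float64(165.26623157616208)) (np.float64(217.38501509390292), np.float64(203.5193799425541)) (np.float64(331.4718918119445), np.float64(175.0057590343622)) (np.float64(261.95517398755163), np.float64(211.31786818814697))
```

View pics/m5.png

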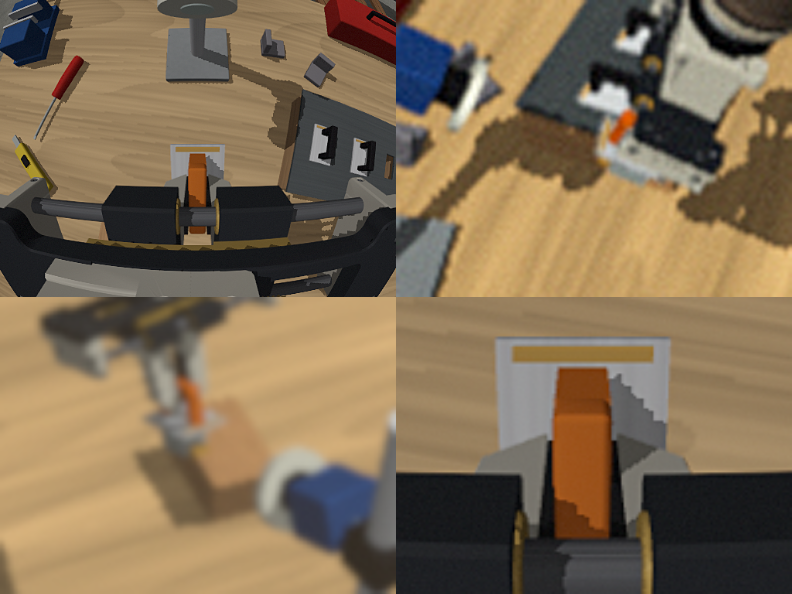

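The latch is held square in the pads, and the wrist view puts its flange's front edge at about pixel row 186.6, columns 220–291. The side and scene crops show it in front of the ring and clear of the stand. I'll now check its seating in the grip numerically.

Run:
```python
from tgt import *
c=vision.calibration('wrist'); s=readout.observe(); Rm=R.from_rotvec(s['ee_rot']).as_matrix(); p=s['position']
P=np.array(c['pose']); Pt=np.eye(4); Pt[:3,:3]=Rm.T@P[:3,:3]; Pt[:3,3]=Rm.T@(P[:3,3]-p); c['pose']=Pt
# tool frame; flange top at tool z = -(-.0127+.003) ; bar top
zf=.0127-.003; zb=.0127-.038
for i in(2,3,4,6):
    g=np.load(f'pics/w{i}.png.npy').astype(float); h=cv2.cvtColor(g.astype(np.uint8),cv2.COLOR_RGB2HSV)[:,:,1].astype(float)
    cols=np.r_[226:246,264:286]
    e=np.mean([181+np.argmax(-np.diff(h[181:194,u])) +.5 for u in cols])
    r=[]
    for v in range(190,200):   # flange sides
        dd=np.abs(np.diff(h[v])); r.append((212+np.argmax(dd[212:228])+.5,284+np.argmax(dd[284:300])+.5))
    l,rr=np.median(r,0)
    V=g[:,:,0]; col=V[205:225,253:262].mean(1); b=205+np.argmax(np.diff(col))+.5
    print(i,'edge row',e,'x',plane(c,257,e,zf,True)[0],'sides',l,rr,plane(c,l,195,zf,True)[1],plane(c,rr,195,zf,True)[1],'bar',b,plane(c,257,b,zb,True)[0])
```

```text
F [0.4927 0.1594 0.2092] TCP [0.4598 0.154  0.2323] d (array([-0.1974,  0.4779, -0.4486]), array([-0.0004,  0.001 ,  0.0011])) now [0.46   0.1535 0.2327] [ 0.0524  0.0261 -0.5994  2.1987  0.3245  0.5497 -2.1975] 34.99979496002197 13.425
2 edge row 186.76190476190476 x 0.03029006643791482 sides 227.5 284.5 -0.01723346383054291 0.01654574225637951 bar 217.5 0.025166423386849428
3 edge row 184.5 x 0.03166745756644529 sides 226.5 290.5 -0.01782935826535355 0.02013466012513412 bar 217.5 0.025166423386849428
4 edge row 184.5 x 0.03166745756644529 sides 226.5 291.5 -0.01782935826535355 0.02073445302090156 bar 217.5 0.025166423386849428
6 edge row 185.5 x 0.031059249752103626 sides 226.5 290.5 -0.01782935826535355 0.02013466012513412 bar 216.5 0.025684402672906066
```

carry_out:
  increments: [-0.5, 0.4, -0.6, 0, 0.001, 0.001, 0, 0, 0, 0, 0, 0, 0, 0, 0, 0, 0, 0, 0, 0, 0, 0, 0, 0, 0, 0, 0, 0, 0, 0, 0, 0, 0, 0, 0, 0]

```text
clock: 14.18
position: [0.4596, 0.1539, 0.2319]
ee_rot: [-3.029, -0.249, -0.646]
force: [0.1, -0.3, -1.4]
width: 0.124
gripper_force: 35.0
```

Run:
```python
from tgt import *
print(arm.sign_off())
```

```text
F [0.4927 0.1594 0.2092] TCP [0.4598 0.154  0.2323] d (array([0.242 , 0.0979, 0.3895]), array([-0.0004, -0.0005,  0.0002])) now [0.4596 0.1539 0.2319] [ 0.0518  0.0275 -0.5998  2.1993  0.3246  0.5493 -2.1978] 34.99967873096466 14.175
the job is handed in; nothing more can be done
None
```

The orange latch is held still in front of the inspection camera, its tongue tip about 120 mm from the lens by my measurements and its axes matching the camera's; I handed the job in at 14.2 s, but joint 7 read 2.7415 rad against its 2.74 limit during one viewing move, and the sign-off returned no verdict on that.

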